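# Catch the closing vial-case lid

### The arm

A 6-joint arm with a two-finger parallel gripper is mounted at the origin on a cart in front of the work surface, level with it; the furniture and walls round the work are solid. World frame = base frame: x ahead of the robot, y to its left, z up, the work surface at z = 0. Lengths are in m, angles in rad, forces in N, time in s.
With the tool pointing down it reaches from about 0.35 to 0.975 m from the base axis. Payload 4.9 kg.
Tool frame: the origin (TCP) lies at the very end of the fingers, on their centre line; the grasp point (between the pads) lies 19 mm behind it (manip.tcp_to_grasp is the distance from the TCP to the grasp point, in m); z points along the fingers, y is the direction in which the jaws open and shut (so a half turn about z gives the same grasp; the last joint's range is limited). The gripper opens to 85 mm and grips with 20 to 120 N. Pads are 22 mm wide; open, the fingers measure 114 mm over their backs; the gripper's body (76 mm by 85 mm) begins 54 mm behind the grasp point. The pads swing forward as they close: fully open they stand 13 mm farther back than shut.
Start: joints at [1.225, 0.053, 1.613, -0, 1.476, -0.119], TCP at [0.141, 0.609, 0.231] pointing down, gripper open.
Joint ranges: [-3.01, 3.01], [-1.01, 2.22], [0.06, 2.58], [-1.02, 4.17], [0.09, 2.62], [-3.14, 3.14]. Speed limits (rad/s): [2.57, 2.57, 3.14, 3.14, 3.14, 3.14].

### API

Orientations are given as a unit quaternion [w, x, y, z].
In Python, from plant import sensors, cams, job, finder, manip gives the robot as it stands.
- The arm moves only by the shell command python3 -m pendant 'ROWS'. ROWS is JSON, a list of rows, each an object of numbers: "wx", "wy", "wz": the turn, a rotation vector about the tool's x, y, z in degrees; "dx", "dy", "dz": the shift along the tool's x, y, z in m; "hand": the gripper's target within -1 to 1 (fully open at 1, half-way at 0, shut at -1). A call has 1 to 20 rows; each row is the pose to reach, as a shift and turn from the pose commanded when the call began, along the tool's axes at that moment; what a row does not reach only later rows make up. A row lasts 1/12 s, in which the tool goes at most 41.7 mm and 7.16 degrees, less where a joint would pass 70% of its speed; a pose out of reach is approached as far as the arm can. A call with a gripper value outside its range is refused whole. The fingers move at their own pace and stop on an object; the grip force is fixed at half the most. Time passes only in rows, so rows that repeat a pose let the fingers close. It gives the time, the measured TCP pose, the force and the opening at its end, in the units of the state.
- sensors.state(): the state, without advancing time (a new reading comes with each control period).
- cams.grab_frame(name): name is "scene" or "top"; returns (picture, depth): 420x560x3 uint8, red, green, blue; 420x560 float32, m along the optical axis (not along the pixel's ray), 0 where there is no reading.
- cams.calibration(name): a dict with "fov_y" (degrees; the focal length in pixels is half the picture's height over the tangent of half this angle, whatever the lens; pixels are square), "cx", "cy" (the principal point, pixels), "pose" (4x4, takes a point from camera to world coordinates). Camera axes: x right, y down, z forward; pixel columns grow to the right and rows downward; lengths in m; the calibration is good to about 2 mm. A picture is of the moment at which its call begins. calibration takes no time and is no camera call.
- job.job_done(): hands the job in, once; it reports no verdict.
Trained networks look in the newest picture that a camera, given by its name, has taken for a name from the list of things; names that differ only in an ending like _2 or _b are one class to them, and where a whole thing is asked for, a point or a joint stands for the part that bears it (a point fixed in the world has none). Each returns a list of dicts, best first, with "score" (0 to 1); they miss things now and then, are a little off and sometimes report something else, mostly with a low value. They report only what shows in the picture. A call takes as long as a camera call.
- finder.look_for(camera, thing): "position" ([x, y, z] in m, in world coordinates, good to about 4 mm: the middle of the surface that is visible of it).
The state is a dict: "time": time; "joint_pos": joint angles; "joint_vel": joint speeds; "joint_efforts": joint torques, N m; "tool_pos": TCP position; "tool_rot": TCP orientation; "contact_force": force on the tool from outside, world axes, zero at the start; "ft_torque": the same for the moment, N m; "gripper_width": opening from 0.0 (shut) to 1.0 (fully open).
Only numpy, scipy, OpenCV 4.12 (cv2) and the standard library are available. Lean on these libraries where they do the work, as an engineer would, in place of code of your own. Each camera call takes 0.05 s, during which the arm holds its last target. There are 200 camera calls.

### The job

The vial case stands with its lid leaning open. Tip the lid over towards closing with the closed fingers, catch it from below on the back of a finger while it is still well open and let it come to rest there, then ease it down by its overhanging lip until it is fully shut, never letting it drop shut, and draw the finger away. Nothing is to be gripped or pressed hard, and the vials and the other things on the bench stay where they are.

Things in the scene. Friction and masses are not known exactly. Their poses are not given: they have to be found in the camera images.
- case: Fixed grey vial case, 120 (own x) x 160 (own y) x 60 mm high, open on top, walls 6 mm, with a black drilled insert. Origin: centre of its underside, on the bench. Its own -x side is the lip side (with a small label frame in its face), its +x side carries the hinge. It carries the lid.
- case_lid (a joint): Angle of the aluminium lid about the hinge, rad: 0 shut (level), 1.57 upright, up to 1.95 leaning back on its stop. Its hinge is damped: let go short of upright, the lid falls shut by itself, slowly at first, then at 0.5 to 0.7 rad/s (some 3 s from 1.35 to 0.35 rad); leaning back beyond upright it falls open. Lid 0.3 kg, a slab 122 (hinge to front) x 160 x 10 mm.
- hinge (a point): Middle of the hinge axis, at the top of the case's +x side, 60 mm above the bench; the axis runs along the case's own y.
- lip_edge (a point): Middle of the end of the lid's lip, on its underside, 147 mm from the hinge axis; it moves with the lid. The lip prolongs the lid, 120 mm wide, 6 mm thick, its underside level with the lid's and with the hinge axis; when shut it overhangs the case front by 27 mm, 60 mm above the bench.
- vial_1: Capped vial, 21 mm wide, 46 mm high, standing in a hole of the case's insert, its top below the rim; origin at its foot. Leave alone.
- vial_2: Capped vial, 21 mm wide, 46 mm high, standing in another hole of the insert; origin at its foot. Leave alone.
- crucible_1: White crucible, 40 mm wide, 35 mm high, on the bench; origin under its centre. Bystander.
- tape_clear: Roll of clear tape lying flat, 52 mm wide, 18 mm high; origin under its centre. Bystander.
- weight_200: Brass weight with a knob, 29 mm wide, 46 mm high; origin under its centre. Bystander.
- petri_dish_1: Petri dish, 63 mm wide, 15 mm high; origin under its centre. Bystander.

How it is judged:
On the way, in this order (a step that is already met when the one before it is completed fails the run):
1. the lid is tipped forward past upright (value of joint case_lid below 1.45 rad), for 0.05 s.
2. the lid rests, stopped, on the fingers while still well open (0.3 to 1.2 rad) (value of joint case_lid between 0.3 and 1.2 rad and velocity of joint case_lid between -0.1 and 0.1 rad/s and contact force between the fingers and case above 0.2 N), for 0.2 s.
At the end, for the whole second after the job is handed in: The lid is shut (under 0.02 rad, 3 mm at the lip) and still, and the vials and bystanders are within 30 mm of where they stood (value of joint case_lid below 0.02 rad and velocity of joint case_lid between -0.05 and 0.05 rad/s and distance of each of vial_1, vial_2, crucible_1, tape_clear, weight_200, petri_dish_1 from where it was at the start of the episode below 0.03 m); the robot touches nothing.
It fails at once if the lid drops: it closes faster than 0.4 rad/s below 0.35 rad (its last 3 mm excepted) (value of joint case_lid between 0.02 and 0.35 rad and velocity of joint case_lid below -0.4 rad/s).
It fails at once if the case or lid is gripped or pressed hard (fingers over 35 N) (contact force between the fingers and case above 35 N).
It fails at once if the arm or hand bears hard on the case or lid (over 35 N) (contact force between the arm and case above 35 N).
It fails at once if a vial or bystander is moved more than 30 mm (distance of any of vial_1, vial_2, crucible_1, tape_clear, weight_200, petri_dish_1 from where it was at the start of the episode above 0.03 m).
It also fails if it takes over 67 s, if anything falls off the work surface, if the arm or the gripper's body presses on something with over 40 N, if the wrist force passes 120 N, or if a joint passes its speed limit or range.

## Working session

There is one attempt and no reset: what is moved stays moved. The work goes in short steps, Python scripts to look and compute and a shell command to move; the robot and the scene stay as the last step left them, time stands still between calls to the robot, and variables do not carry over. Pictures are saved under pics/ and viewed, about 8 in all and at most 12, crops included, and the job is handed in when it is done.

```bash
mkdir -p pics; ls
python3 - <<'E'
from plant import sensors, cams, job, finder, manip
import cv2,numpy as np
for c in ("scene","top"):
    p,d=cams.grab_frame(c); cv2.imwrite(f"pics/{c}0.png",p[:,:,::-1]); np.save(f"pics/{c}0.npy",d)
    k=cams.calibration(c); print(c,k["fov_y"],k["cx"],k["cy"],np.round(k["pose"],3).tolist())
    for t in ["case","case_lid","hinge","lip_edge","vial_1","crucible_1","tape_clear","weight_200","petri_dish_1"]:
        try: print(t,[(np.round(r["position"],3).tolist(),round(r["score"],2)) for r in finder.look_for(c,t)][:3])
        except Exception as e: print(t,e)
print(sensors.state())
E
```

```text
pics
scene 47.35699499369137 273.3378284943264 208.22612499284472 [[0.761, -0.491, 0.424, 0.134], [-0.648, -0.572, 0.503, -0.431], [-0.004, -0.658, -0.753, 0.793], [0.0, 0.0, 0.0, 1.0]]
case [([0.468, 0.093, 0.058], 0.56)]
case_lid [([0.468, 0.123, 0.135], 0.62)]
hinge [([0.476, 0.098, 0.057], 0.9)]
lip_edge [([0.468, 0.131, 0.132], 0.68), ([0.597, 0.389, 0.017], 0.21)]
vial_1 [([0.495, 0.005, 0.044], 0.69)]
crucible_1 [([0.469, 0.094, 0.061], 0.72), ([0.589, -0.195, 0.023], 0.63)]
tape_clear [([0.473, -0.228, 0.014], 0.65)]
weight_200 [([0.439, 0.349, 0.029], 0.52)]
petri_dish_1 [([0.598, 0.389, 0.014], 0.92)]
top 45.775973401151276 286.3654550116576 203.45759450660617 [[-0.022, -0.993, 0.115, 0.401], [-1.0, 0.02, -0.015, 0.093], [0.012, -0.116, -0.993, 1.223], [0.0, 0.0, 0.0, 1.0]]
case [([0.477, 0.076, 0.042], 0.61)]
case_lid [([0.476, 0.131, 0.141], 0.84)]
hinge [([0.473, 0.075, 0.04], 0.8)]
lip_edge [([0.43, 0.048, 0.053], 0.74), ([0.473, 0.133, 0.141], 0.65)]
vial_1 [([0.427, 0.046, 0.054], 0.49)]
crucible_1 [([0.593, -0.204, 0.017], 0.61)]
tape_clear [([0.478, -0.219, 0.015], 0.83)]
weight_200 [([0.444, 0.353, 0.029], 0.49)]
petri_dish_1 [([0.6, 0.395, 0.016], 0.96)]
{'time': 1.0, 'joint_pos': array([ 1.22500905e+00,  5.26932003e-02,  1.61291160e+00,  1.00541728e-05,
        1.47598971e+00, -1.18983273e-01]), 'joint_vel': array([-9.31822315e-05, -3.08707742e-04,  1.22214714e-03, -9.19228425e-04,
       -4.38675931e-04, -1.02139786e-03]), 'joint_efforts': array([ 3.27728594e-03, -3.93673146e+01, -3.70484948e+01,  9.29683279e-05,
        2.59807402e-04,  4.97368674e-06]), 'tool_pos': array([0.14051998, 0.6089774 , 0.23130086]), 'tool_rot': array([-5.08399456e-06,  1.13159571e-01,  9.93576827e-01,  2.48261451e-07]), 'contact_force': array([-0.13914273,  0.412647  , -0.34811098]), 'ft_torque': array([-0.04240073, -0.02198722, -0.01531694]), 'gripper_width': 0.9992648848708927}
```

View pics/scene0.png

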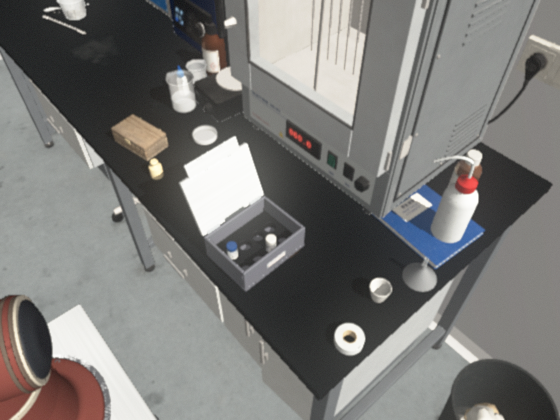

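View pics/top0.png

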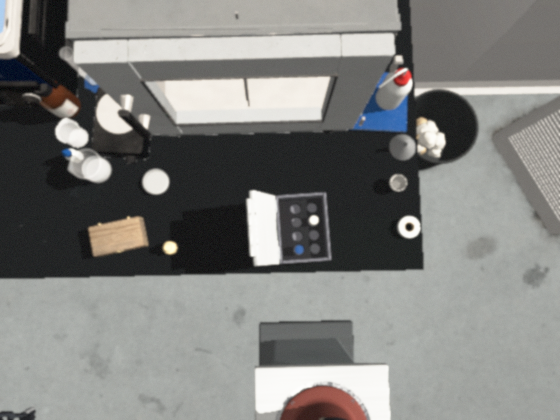

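The top picture shows the case at cols 276–330, rows 193–262, with the lid leaning left (cols 248–280), so the hinge is on the world +y side and the lip side faces -y. The scene view agrees, with the label frame on the face away from the lid. Next I'll fit the geometry from the depth.

```bash
cat > h.py <<'E'
import numpy as np
from plant import cams
def cloud(c,d):
    k=cams.calibration(c); f=210/np.tan(np.radians(k["fov_y"]/2))
    v,u=np.mgrid[:420,:560]; P=np.stack([(u-k["cx"])*d/f,(v-k["cy"])*d/f,d],-1)
    T=np.array(k["pose"]); Q=P@T[:3,:3].T+T[:3,3]; Q[d<=0]=np.nan; return Q
E
python3 - <<'E'
import numpy as np,cv2
from h import cloud
for c in("top","scene"):
    Q=cloud(c,np.load(f"pics/{c}0.npy")).reshape(-1,3)
    m=(Q[:,0]>.36)&(Q[:,0]<.6)&(Q[:,1]>-.1)&(Q[:,1]<.22); Q=Q[m]
    L=Q[(Q[:,2]>.075)&(Q[:,2]<.21)]
    R=Q[(Q[:,2]>.053)&(Q[:,2]<.066)]
    n=np.linalg.svd(L-L.mean(0),full_matrices=False)[2]
    print(c,"lid n",len(L),L.mean(0).round(4),"normal",n[2].round(4),"yaw of dir",n.round(3).tolist(), "angle",np.arccos(abs(n[2][2])), "min/max",L.min(0).round(3),L.max(0).round(3))
    print(" rim",len(R),cv2.minAreaRect(R[:,:2].astype(np.float32)),R[:,2].mean())
    T=L[L[:,2]>.175];print(" top strip x",T[:,0].min().round(3),T[:,0].max().round(3),"y",T[:,1].mean().round(3), "surface", [ (z,L[abs(L[:,2]-z)<.004].mean(0).round(3).tolist()) for z in(.08,.13,.18)])
    B=Q[(Q[:,2]<.004)]; print(" bench z",np.median(Q[Q[:,2]<.02][:,2]))
E
```

```text
top lid n 1838 [0.473  0.132  0.1419] normal [ 0.0443 -0.9241  0.3796] yaw of dir [[-0.999, -0.048, 0.0], [-0.018, 0.379, 0.925], [0.044, -0.924, 0.38]] angle 1.1814049394212431 min/max [0.394 0.1   0.075] [0.554 0.16  0.201]
 rim 659 ((0.479024201631546, 0.041822221130132675), (0.16042271256446838, 0.12529803812503815), 2.888017177581787) 0.0595051543026497
 top strip x 0.396 0.544 y 0.151 surface [(0.08, [0.474, 0.107, 0.08]), (0.13, [0.472, 0.127, 0.13]), (0.18, [0.472, 0.147, 0.18])]
 bench z -0.00022909219379951828
scene lid n 4466 [0.4699 0.1272 0.1354] normal [-0.043   0.9265 -0.3738] yaw of dir [[-0.998, -0.056, -0.024], [-0.043, 0.372, 0.927], [-0.043, 0.926, -0.374]] angle 1.187653262059245 min/max [0.393 0.097 0.075] [0.555 0.159 0.196]
 rim 1165 ((0.4786717891693115, 0.0397687666118145), (0.16182169318199158, 0.1302272379398346), 2.391932487487793) 0.058479086921543647
 top strip x 0.413 0.533 y 0.148 surface [(0.08, [0.473, 0.105, 0.08]), (0.13, [0.47, 0.125, 0.13]), (0.18, [0.471, 0.145, 0.18])]
 bench z -0.0037265877207090514
```

```bash
cat >> h.py <<'E'
from scipy.spatial.transform import Rotation as R
from plant import sensors
def cur():
    s=sensors.state(); w,x,y,z=s["tool_rot"]; return np.array(s["tool_pos"]),R.from_quat([x,y,z,w]),s
def goalR(tilt):  # tool y in plane of case, z down then tilted to +y(world)
    yv=np.array([-.048,.999,0]); yv/=np.linalg.norm(yv); zv=np.array([0,0,-1.]); xv=np.cross(yv,zv)
    return R.from_matrix(np.stack([xv,yv,zv],1))*R.from_euler("x",-tilt,degrees=True)
def show(targets,tilt):
    p,r,s=cur(); print("turn deg",np.degrees((r.inv()*goalR(tilt)).as_rotvec()).round(2),"pos",p.round(4),"F",np.round(s["contact_force"],2),"t",s["time"],"q",np.round(s["joint_pos"],2), s["gripper_width"])
    for t in targets: print(t,r.inv().apply(np.array(t)-p).round(4))
E
python3 -c "
from h import *
show([(.3,.4,.3),(.468,.215,.30)],45)"
```

```text
turn deg [-44.71   6.18 -14.93] pos [0.1405 0.609  0.2313] F [-0.14  0.41 -0.35] t 1.0 q [ 1.23  0.05  1.61  0.    1.48 -0.12] 0.9992648848708927
(0.3, 0.4, 0.3) [-0.2024 -0.1678 -0.0687]
(0.468, 0.215, 0.3) [-0.4077 -0.3102 -0.0687]
```

```bash
python3 -m pendant '[{"dx":0,"dy":0,"dz":-0.07,"hand":-1},{"dx":0,"dy":0,"dz":-0.07,"hand":-1},{"dx":-0.2024,"dy":-0.1678,"dz":-0.0687,"hand":-1},{"dx":-0.2024,"dy":-0.1678,"dz":-0.0687,"hand":-1},{"dx":-0.2024,"dy":-0.1678,"dz":-0.0687,"hand":-1},{"dx":-0.2024,"dy":-0.1678,"dz":-0.0687,"hand":-1},{"dx":-0.2024,"dy":-0.1678,"dz":-0.0687,"hand":-1},{"dx":-0.2024,"dy":-0.1678,"dz":-0.0687,"hand":-1},{"dx":-0.2024,"dy":-0.1678,"dz":-0.0687,"hand":-1,"wx":-44.7,"wy":6.2,"wz":-14.9},{"dx":-0.4077,"dy":-0.3102,"dz":-0.0687,"hand":-1,"wx":-44.7,"wy":6.2,"wz":-14.9},{"dx":-0.4077,"dy":-0.3102,"dz":-0.0687,"hand":-1,"wx":-44.7,"wy":6.2,"wz":-14.9},{"dx":-0.4077,"dy":-0.3102,"dz":-0.0687,"hand":-1,"wx":-44.7,"wy":6.2,"wz":-14.9},{"dx":-0.4077,"dy":-0.3102,"dz":-0.0687,"hand":-1,"wx":-44.7,"wy":6.2,"wz":-14.9},{"dx":-0.4077,"dy":-0.3102,"dz":-0.0687,"hand":-1,"wx":-44.7,"wy":6.2,"wz":-14.9},{"dx":-0.4077,"dy":-0.3102,"dz":-0.0687,"hand":-1,"wx":-44.7,"wy":6.2,"wz":-14.9},{"dx":-0.4077,"dy":-0.3102,"dz":-0.0687,"hand":-1,"wx":-44.7,"wy":6.2,"wz":-14.9},{"dx":-0.4077,"dy":-0.3102,"dz":-0.0687,"hand":-1,"wx":-44.7,"wy":6.2,"wz":-14.9},{"dx":-0.4077,"dy":-0.3102,"dz":-0.0687,"hand":-1,"wx":-44.7,"wy":6.2,"wz":-14.9}]'
python3 -c "
from h import *
show([(.468,.215,.30),(.468,.215,.195)],45)"
```

```text
turn deg [-44.71   6.18 -14.93] pos [0.1405 0.609  0.2313] F [-0.14  0.41 -0.35] t 1.0 q [ 1.23  0.05  1.61  0.    1.48 -0.12] 0.9992648848708927
(0.468, 0.215, 0.3) [-0.4077 -0.3102 -0.0687]
(0.468, 0.215, 0.195) [-0.4077 -0.3102  0.0363]invalid input
```

```bash
python3 -m pendant '[{"wx":0,"wy":0,"wz":0,"dx":0,"dy":0,"dz":-0.07,"hand":-1},{"wx":0,"wy":0,"wz":0,"dx":0,"dy":0,"dz":-0.07,"hand":-1}]'
python3 -c "
from h import *
show([(.3,.4,.3),(.468,.215,.30)],45)"
```

```text
time: 1.17
tool_pos: [0.1402, 0.6081, 0.3008]
tool_rot: [-0.0, 0.113, 0.994, -0.002]
contact_force: [0.9, 1.0, 1.2]
gripper_width: 0.746
turn deg [-44.91   6.13 -14.95] pos [0.1402 0.6081 0.3008] F [0.92 1.04 1.23] t 1.1667 q [ 1.23  0.02  1.53  0.    1.59 -0.12] 0.7464438860227095
(0.3, 0.4, 0.3) [-0.2025 -0.1669  0.0013]
(0.468, 0.215, 0.3) [-0.4078 -0.3094  0.0017]
```

```bash
python3 -m pendant '[{"wx":0,"wy":0,"wz":0,"dx":-0.2,"dy":-0.167,"dz":0,"hand":-1},{"wx":0,"wy":0,"wz":0,"dx":-0.2,"dy":-0.167,"dz":0,"hand":-1},{"wx":0,"wy":0,"wz":0,"dx":-0.2,"dy":-0.167,"dz":0,"hand":-1},{"wx":0,"wy":0,"wz":0,"dx":-0.2,"dy":-0.167,"dz":0,"hand":-1},{"wx":0,"wy":0,"wz":0,"dx":-0.2,"dy":-0.167,"dz":0,"hand":-1},{"wx":0,"wy":0,"wz":0,"dx":-0.2,"dy":-0.167,"dz":0,"hand":-1},{"wx":-44.9,"wy":6.1,"wz":-14.9,"dx":-0.408,"dy":-0.309,"dz":0,"hand":-1},{"wx":-44.9,"wy":6.1,"wz":-14.9,"dx":-0.408,"dy":-0.309,"dz":0,"hand":-1},{"wx":-44.9,"wy":6.1,"wz":-14.9,"dx":-0.408,"dy":-0.309,"dz":0,"hand":-1},{"wx":-44.9,"wy":6.1,"wz":-14.9,"dx":-0.408,"dy":-0.309,"dz":0,"hand":-1},{"wx":-44.9,"wy":6.1,"wz":-14.9,"dx":-0.408,"dy":-0.309,"dz":0,"hand":-1},{"wx":-44.9,"wy":6.1,"wz":-14.9,"dx":-0.408,"dy":-0.309,"dz":0,"hand":-1},{"wx":-44.9,"wy":6.1,"wz":-14.9,"dx":-0.408,"dy":-0.309,"dz":0,"hand":-1},{"wx":-44.9,"wy":6.1,"wz":-14.9,"dx":-0.408,"dy":-0.309,"dz":0,"hand":-1},{"wx":-44.9,"wy":6.1,"wz":-14.9,"dx":-0.408,"dy":-0.309,"dz":0,"hand":-1},{"wx":-44.9,"wy":6.1,"wz":-14.9,"dx":-0.408,"dy":-0.309,"dz":0,"hand":-1}]'
python3 -c "
from h import *
show([(.468,.215,.30),(.468,.215,.195)],45)"
```

```text
time: 2.5
tool_pos: [0.4685, 0.2163, 0.3014]
tool_rot: [-0.008, -0.022, 0.923, 0.384]
contact_force: [0.1, 0.4, 0.7]
gripper_width: 0.002
turn deg [ 0.14  0.1  -0.01] pos [0.4685 0.2163 0.3014] F [0.12 0.35 0.68] t 2.5 q [-0.12 -0.3   1.96  0.78  1.63 -1.75] 0.0020331925295504773
(0.468, 0.215, 0.3) [ 0.0006 -0.0019  0.0001]
(0.468, 0.215, 0.195) [ 0.0007 -0.0763  0.0742]
```

```bash
python3 -m pendant '[{"wx":0,"wy":0,"wz":0,"dx":0,"dy":-0.025,"dz":0.025,"hand":-1},{"wx":0,"wy":0,"wz":0,"dx":0,"dy":-0.05,"dz":0.05,"hand":-1},{"wx":0,"wy":0,"wz":0,"dx":0,"dy":-0.075,"dz":0.074,"hand":-1},{"wx":0,"wy":0,"wz":0,"dx":0,"dy":-0.075,"dz":0.074,"hand":-1}]'
python3 -c "
from h import *
import cv2
p,d=cams.grab_frame('scene'); cv2.imwrite('pics/s1.png',cv2.resize(p[60:360,120:420,::-1],None,fx=2,fy=2))
show([(.47,.182,.195),(.473,.107,.195)],45)"
```

```text
time: 2.83
tool_pos: [0.4638, 0.2178, 0.1897]
tool_rot: [-0.014, -0.022, 0.923, 0.383]
contact_force: [-1.8, 0.9, 0.0]
gripper_width: 0.0
turn deg [ 0.21 -0.32 -0.08] pos [0.4657 0.2179 0.1935] F [-0.08 -0.12  1.13] t 2.8833 q [-0.11 -0.2   2.06  0.78  1.49 -1.89] 0.002729154259963287
(0.47, 0.182, 0.195) [-0.0025 -0.0244 -0.0267]
(0.473, 0.107, 0.195) [-0.0017 -0.0773 -0.0799]
```

View pics/s1.png

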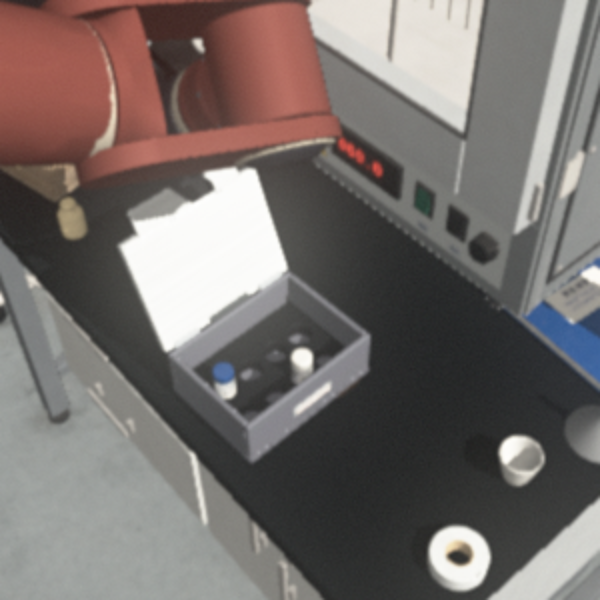

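The finger tips are behind the middle of the lid's top edge (crop about 190,190), with the hand clear above. Now a slow push.

```bash
python3 -m pendant '[{"wx":0,"wy":0,"wz":0,"dx":0,"dy":-0.008,"dz":-0.008,"hand":-1},{"wx":0,"wy":0,"wz":0,"dx":0,"dy":-0.015,"dz":-0.015,"hand":-1},{"wx":0,"wy":0,"wz":0,"dx":0,"dy":-0.02,"dz":-0.02,"hand":-1},{"wx":0,"wy":0,"wz":0,"dx":0,"dy":-0.024,"dz":-0.024,"hand":-1},{"wx":0,"wy":0,"wz":0,"dx":0,"dy":-0.028,"dz":-0.028,"hand":-1},{"wx":0,"wy":0,"wz":0,"dx":0,"dy":-0.032,"dz":-0.032,"hand":-1},{"wx":0,"wy":0,"wz":0,"dx":0,"dy":-0.036,"dz":-0.036,"hand":-1},{"wx":0,"wy":0,"wz":0,"dx":0,"dy":-0.04,"dz":-0.04,"hand":-1},{"wx":0,"wy":0,"wz":0,"dx":0,"dy":-0.044,"dz":-0.044,"hand":-1},{"wx":0,"wy":0,"wz":0,"dx":0,"dy":-0.048,"dz":-0.048,"hand":-1},{"wx":0,"wy":0,"wz":0,"dx":0,"dy":-0.05,"dz":-0.05,"hand":-1},{"wx":0,"wy":0,"wz":0,"dx":0,"dy":-0.05,"dz":-0.05,"hand":-1}]'
cat >> h.py <<'E'
def lid(c="scene"):
    p,d=cams.grab_frame(c); Q=cloud(c,d)
    # underside plane seen by the scene camera: points near planes through the hinge, score by count
    q=Q.reshape(-1,3); col=p.reshape(-1,3).min(1)>170
    rel=np.stack([q[:,0]*.048-(q[:,1]-.098)*.999-.474*.048,q[:,2]-.06],1)  # (toward front, up)
    m=col&(abs(q[:,0]-.474)<.085)&(np.hypot(*rel.T)>.05)&(np.hypot(*rel.T)<.16)&(rel[:,1]>.01)
    a=np.arctan2(rel[m,1],rel[m,0]); 
    print("lid angle",c,m.sum(),np.round(np.percentile(a,[10,50,90]),3) if m.sum() else None); return p,Q
E
python3 -c "
from h import *
lid(); lid('top')
show([(.473,.107,.195),(.473,.107,.24),(.48,-.06,.24),(.48,-.06,.142),(.477,.0,.142)],45)"
```

```text
time: 3.88
tool_pos: [0.473, 0.1475, 0.2049]
tool_rot: [-0.007, -0.026, 0.92, 0.391]
contact_force: [-10.7, 6.3, 28.2]
gripper_width: 0.0
lid angle scene 1375 [1.732 1.754 1.776]
lid angle top 476 [1.776 1.783 1.801]
turn deg [0.97 0.08 0.51] pos [0.473  0.1478 0.2048] F [-10.55   7.04  28.14] t 3.9833 q [-0.26 -0.19  2.04  0.75  1.59 -1.99] 0.0010753149117176165
(0.473, 0.107, 0.195) [ 0.0023 -0.0353 -0.0225]
(0.473, 0.107, 0.24) [ 0.0019 -0.003  -0.0537]
(0.48, -0.06, 0.24) [ 0.0038 -0.1191 -0.1739]
(0.48, -0.06, 0.142) [ 0.0046 -0.1896 -0.1058]
(0.477, 0.0, 0.142) [ 0.0044 -0.1478 -0.0626]
```

The force reached 28 N, with the 45° finger wedging on the lid's edge by friction. I'll back off and push with a steeper finger.

```bash
python3 -m pendant '[{"wx":0,"wy":0,"wz":0,"dx":0,"dy":0.012,"dz":0,"hand":-1},{"wx":0,"wy":0,"wz":0,"dx":0,"dy":0.03,"dz":0,"hand":-1},{"wx":0,"wy":0,"wz":0,"dx":0,"dy":0.05,"dz":0,"hand":-1},{"wx":0,"wy":0,"wz":0,"dx":0,"dy":0.075,"dz":0.015,"hand":-1},{"wx":30,"wy":0,"wz":0,"dx":0,"dy":0.09,"dz":0.015,"hand":-1},{"wx":30,"wy":0,"wz":0,"dx":0,"dy":0.09,"dz":0.015,"hand":-1},{"wx":30,"wy":0,"wz":0,"dx":0,"dy":0.09,"dz":0.015,"hand":-1},{"wx":30,"wy":0,"wz":0,"dx":0,"dy":0.09,"dz":0.015,"hand":-1},{"wx":30,"wy":0,"wz":0,"dx":0,"dy":0.09,"dz":0.015,"hand":-1},{"wx":30,"wy":0,"wz":0,"dx":0,"dy":0.09,"dz":0.015,"hand":-1}]'
python3 -c "
from h import *
lid(); lid('top')
show([(.468,.21,.185),(.471,.17,.185),(.475,.13,.187)],15)"
```

```text
time: 4.82
tool_pos: [0.4685, 0.2204, 0.2499]
tool_rot: [-0.002, -0.025, 0.991, 0.133]
contact_force: [0.3, 0.3, 0.5]
gripper_width: -0.0
lid angle scene 3292 [1.922 1.943 1.963]
lid angle top 495 [1.948 1.96  1.978]
turn deg [ 0.26  0.   -0.06] pos [0.4682 0.2188 0.2481] F [ 0.06  0.56 -0.79] t 4.9167 q [ 0.15 -0.27  1.9   0.27  1.49 -1.49] -0.0024725790170932703
(0.468, 0.21, 0.185) [ 0.0006 -0.0251  0.0586]
(0.471, 0.17, 0.185) [-0.0005 -0.0638  0.048 ]
(0.475, 0.13, 0.187) [-0.0027 -0.102   0.0355]
```

```bash
python3 -m pendant '[{"wx":0,"wy":0,"wz":0,"dx":0,"dy":-0.01,"dz":0.03,"hand":-1},{"wx":0,"wy":0,"wz":0,"dx":0,"dy":-0.025,"dz":0.058,"hand":-1},{"wx":0,"wy":0,"wz":0,"dx":0,"dy":-0.035,"dz":0.055,"hand":-1},{"wx":0,"wy":0,"wz":0,"dx":0,"dy":-0.044,"dz":0.053,"hand":-1},{"wx":0,"wy":0,"wz":0,"dx":0,"dy":-0.051,"dz":0.051,"hand":-1},{"wx":0,"wy":0,"wz":0,"dx":0,"dy":-0.056,"dz":0.05,"hand":-1},{"wx":0,"wy":0,"wz":0,"dx":0,"dy":-0.061,"dz":0.049,"hand":-1},{"wx":0,"wy":0,"wz":0,"dx":0,"dy":-0.066,"dz":0.047,"hand":-1},{"wx":0,"wy":0,"wz":0,"dx":0,"dy":-0.071,"dz":0.046,"hand":-1},{"wx":0,"wy":0,"wz":0,"dx":0,"dy":-0.076,"dz":0.044,"hand":-1},{"wx":0,"wy":0,"wz":0,"dx":0,"dy":-0.08,"dz":0.042,"hand":-1},{"wx":0,"wy":0,"wz":0,"dx":0,"dy":-0.08,"dz":0.042,"hand":-1}]'
python3 -c "
from h import *
lid(); lid('top')
show([(.471,.15,.187),(.475,.115,.187),(.475,.1,.19)],15)"
```

```text
time: 5.92
tool_pos: [0.4738, 0.1545, 0.194]
tool_rot: [0.001, -0.024, 0.991, 0.135]
contact_force: [-5.0, 4.9, 17.1]
gripper_width: 0.003
lid angle scene 3014 [1.785 1.804 1.822]
lid angle top 80 [1.817 1.829 1.844]
turn deg [0.5  0.46 0.13] pos [0.4738 0.1548 0.1939] F [-4.76  5.23 15.21] t 6.0167 q [ 0.01 -0.27  1.99  0.27  1.43 -1.65] 0.0011447207850561443
(0.471, 0.15, 0.187) [ 0.0031 -0.0063  0.0054]
(0.475, 0.115, 0.187) [ 0.0007 -0.0402 -0.004 ]
(0.475, 0.1, 0.19) [ 0.0014 -0.0539 -0.0109]
```

```bash
python3 -c "
from h import *
import cv2
p,d=cams.grab_frame('scene'); a=cv2.resize(p[100:250,150:300,::-1],None,fx=4,fy=4,interpolation=2)
q,d=cams.grab_frame('top'); cv2.imwrite('pics/s2.png',a); cv2.imwrite('pics/t2.png',cv2.resize(q[150:300,200:350,::-1],None,fx=3,fy=3,interpolation=2))
print(cur()[2]['contact_force'],cur()[2]['ft_torque'])
"
```

```text
[-5.59597303  4.4447364  15.68035675] [1.09329489 0.8855208  0.17224295]
```

View pics/s2.png

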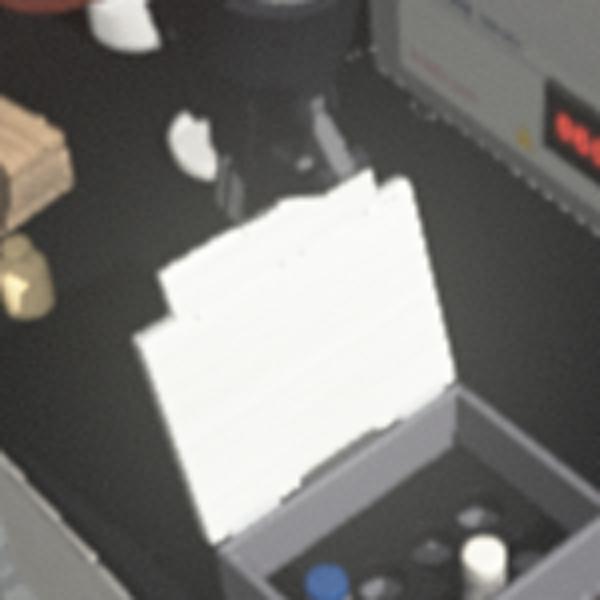

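The force runs along the lid in both tries, with the lip end sitting about 14 mm behind the finger tip. That suggests a forward-facing shoulder there catching the lip end. I'll back off and push with the tip only, tool leaning the other way.

```bash
python3 -m pendant '[{"wx":0,"wy":0,"wz":0,"dx":0,"dy":0.008,"dz":-0.012,"hand":-1},{"wx":0,"wy":0,"wz":0,"dx":0,"dy":0.025,"dz":-0.02,"hand":-1},{"wx":0,"wy":0,"wz":0,"dx":0,"dy":0.05,"dz":-0.035,"hand":-1},{"wx":0,"wy":0,"wz":0,"dx":0,"dy":0.076,"dz":-0.052,"hand":-1},{"wx":55,"wy":0,"wz":0,"dx":0,"dy":0.08,"dz":-0.052,"hand":-1},{"wx":55,"wy":0,"wz":0,"dx":0,"dy":0.08,"dz":-0.052,"hand":-1},{"wx":55,"wy":0,"wz":0,"dx":0,"dy":0.08,"dz":-0.052,"hand":-1},{"wx":55,"wy":0,"wz":0,"dx":0,"dy":0.08,"dz":-0.052,"hand":-1},{"wx":55,"wy":0,"wz":0,"dx":0,"dy":0.08,"dz":-0.052,"hand":-1},{"wx":55,"wy":0,"wz":0,"dx":0,"dy":0.08,"dz":-0.052,"hand":-1},{"wx":55,"wy":0,"wz":0,"dx":0,"dy":0.08,"dz":-0.052,"hand":-1},{"wx":55,"wy":0,"wz":0,"dx":0,"dy":0.08,"dz":-0.052,"hand":-1},{"wx":55,"wy":0,"wz":0,"dx":0,"dy":0.08,"dz":-0.052,"hand":-1},{"wx":55,"wy":0,"wz":0,"dx":0,"dy":0.08,"dz":-0.052,"hand":-1}]'
python3 -c "
from h import *
import cv2
p,Q=lid()
cv2.imwrite('pics/s3.png',cv2.resize(p[20:220,100:300,::-1],None,fx=3,fy=3,interpolation=2))
show([(.469,.205,.165),(.471,.163,.165),(.473,.14,.17),(.475,.12,.175)],-40)"
```

```text
time: 7.28
tool_pos: [0.4685, 0.2172, 0.2583]
tool_rot: [0.008, -0.023, 0.94, -0.34]
contact_force: [0.2, -1.0, 0.8]
gripper_width: 0.001
lid angle scene 3292 [1.923 1.944 1.963]
turn deg [ 0.29  0.06 -0.12] pos [0.4689 0.2167 0.2592] F [0.13 0.06 0.62] t 7.3333 q [ 0.59  0.03  1.69 -0.59  1.77 -1.04] 0.001359539178602013
(0.469, 0.205, 0.165) [0.0006 0.0512 0.0799]
(0.471, 0.163, 0.165) [0.0006 0.0189 0.1068]
(0.473, 0.14, 0.17) [-0.0003 -0.0021  0.1177]
(0.475, 0.12, 0.175) [-0.0014 -0.0207  0.1267]
```

View pics/s3.png

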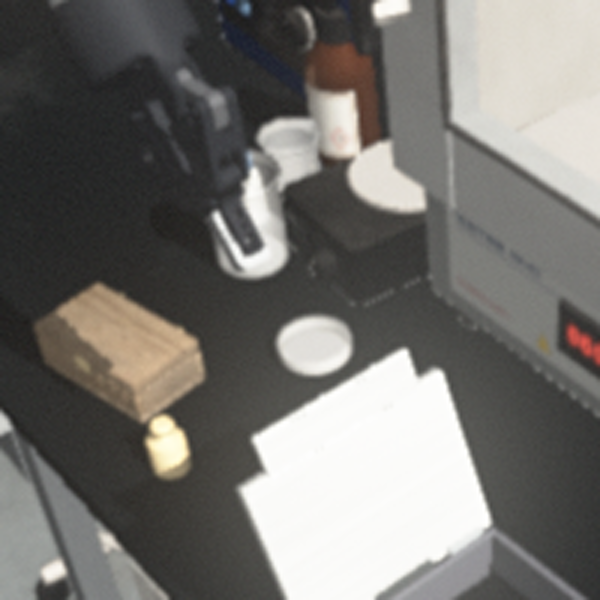

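The crop shows the fingers now leaning the other way, with the tip near (255,250), a narrow tip, and a wider knuckle starting about (232,205). That matches the shoulder I suspected. Next, a push with the tip.

```bash
python3 -m pendant '[{"wx":0,"wy":0,"wz":0,"dx":0,"dy":0.025,"dz":0.035,"hand":-1},{"wx":0,"wy":0,"wz":0,"dx":0,"dy":0.045,"dz":0.065,"hand":-1},{"wx":0,"wy":0,"wz":0,"dx":0,"dy":0.051,"dz":0.08,"hand":-1},{"wx":0,"wy":0,"wz":0,"dx":0,"dy":0.04,"dz":0.089,"hand":-1},{"wx":0,"wy":0,"wz":0,"dx":0,"dy":0.03,"dz":0.0975,"hand":-1},{"wx":0,"wy":0,"wz":0,"dx":0,"dy":0.025,"dz":0.102,"hand":-1},{"wx":0,"wy":0,"wz":0,"dx":0,"dy":0.02,"dz":0.106,"hand":-1},{"wx":0,"wy":0,"wz":0,"dx":0,"dy":0.016,"dz":0.1085,"hand":-1},{"wx":0,"wy":0,"wz":0,"dx":0,"dy":0.012,"dz":0.111,"hand":-1},{"wx":0,"wy":0,"wz":0,"dx":0,"dy":0.008,"dz":0.113,"hand":-1},{"wx":0,"wy":0,"wz":0,"dx":0,"dy":0.004,"dz":0.115,"hand":-1},{"wx":0,"wy":0,"wz":0,"dx":0,"dy":0,"dz":0.117,"hand":-1},{"wx":0,"wy":0,"wz":0,"dx":0,"dy":0,"dz":0.117,"hand":-1}]'
python3 -c "
from h import *
lid()
show([(.473,.14,.17),(.475,.12,.175),(.475,.105,.177)],-10)"
```

```text
time: 8.42
tool_pos: [0.4733, 0.1419, 0.172]
tool_rot: [0.01, -0.021, 0.94, -0.341]
contact_force: [-2.6, 3.4, 8.2]
gripper_width: 0.0
lid angle scene 3151 [1.791 1.81  1.828]
turn deg [-29.83   0.23  -0.2 ] pos [0.4733 0.1421 0.1719] F [-2.42  3.5   9.17] t 8.4667 q [ 0.47  0.02  1.86 -0.62  1.58 -1.05] 0.00280061450575915
(0.473, 0.14, 0.17) [ 0.0004 -0.0004  0.0027]
(0.475, 0.12, 0.175) [-0.0007 -0.019   0.0118]
(0.475, 0.105, 0.177) [-0.     -0.0318  0.0198]
```

```bash
python3 -m pendant '[{"wx":0,"wy":0,"wz":0,"dx":0,"dy":-0.004,"dz":-0.001,"hand":-1},{"wx":-4,"wy":0,"wz":0,"dx":0,"dy":-0.008,"dz":0,"hand":-1},{"wx":-8,"wy":0,"wz":0,"dx":0,"dy":-0.011,"dz":0.001,"hand":-1},{"wx":-12,"wy":0,"wz":0,"dx":0,"dy":-0.014,"dz":0.002,"hand":-1},{"wx":-16,"wy":0,"wz":0,"dx":0,"dy":-0.017,"dz":0.003,"hand":-1},{"wx":-20,"wy":0,"wz":0,"dx":0,"dy":-0.017,"dz":0.003,"hand":-1}]'
python3 -c "
from h import *
lid()
show([(.475,.12,.182),(.475,.105,.185)],-20)"
```

```text
time: 8.97
tool_pos: [0.4734, 0.1268, 0.1784]
tool_rot: [0.006, -0.023, 0.985, -0.17]
contact_force: [-0.0, -0.1, -0.9]
gripper_width: 0.002
lid angle scene 2860 [1.642 1.66  1.677]
turn deg [ 0.47  0.23 -0.22] pos [0.4739 0.1257 0.1793] F [0.72 0.07 0.66] t 9.0167 q [ 0.29 -0.16  1.93 -0.33  1.46 -1.27] 0.0038352084501526926
(0.475, 0.12, 0.182) [-0.0009 -0.0063 -0.0006]
(0.475, 0.105, 0.185) [-0.0002 -0.0215  0.0015]
```

Contact is light now and the lid stands at 1.66. Next I push past upright, then go up and over to the front, tilted and below the falling lid.

```bash
python3 -m pendant '[{"wx":-2,"wy":0,"wz":0,"dx":0,"dy":-0.007,"dz":0,"hand":-1},{"wx":-4,"wy":0,"wz":0,"dx":0,"dy":-0.013,"dz":0.001,"hand":-1},{"wx":-6,"wy":0,"wz":0,"dx":0,"dy":-0.019,"dz":0.002,"hand":-1},{"wx":-8,"wy":0,"wz":0,"dx":0,"dy":-0.025,"dz":0.003,"hand":-1},{"wx":-10,"wy":0,"wz":0,"dx":0,"dy":-0.031,"dz":0.005,"hand":-1},{"wx":-12,"wy":0,"wz":0,"dx":0,"dy":-0.036,"dz":0.007,"hand":-1},{"wx":-14,"wy":0,"wz":0,"dx":0,"dy":-0.04,"dz":0.008,"hand":-1},{"wx":-15,"wy":0,"wz":0,"dx":0,"dy":-0.048,"dz":-0.025,"hand":-1},{"wx":-22,"wy":0,"wz":0,"dx":0,"dy":-0.058,"dz":-0.05,"hand":-1},{"wx":-29,"wy":0,"wz":0,"dx":0,"dy":-0.095,"dz":-0.035,"hand":-1},{"wx":-36,"wy":0,"wz":0,"dx":0,"dy":-0.13,"dz":-0.02,"hand":-1},{"wx":-43,"wy":0,"wz":0,"dx":0,"dy":-0.165,"dz":-0.005,"hand":-1},{"wx":-50,"wy":0,"wz":0,"dx":0,"dy":-0.196,"dz":0.006,"hand":-1},{"wx":-57,"wy":0,"wz":0,"dx":0,"dy":-0.196,"dz":0.006,"hand":-1},{"wx":-64,"wy":0,"wz":0,"dx":0,"dy":-0.185,"dz":0.036,"hand":-1},{"wx":-65,"wy":0,"wz":0,"dx":0,"dy":-0.174,"dz":0.066,"hand":-1},{"wx":-65,"wy":0,"wz":0,"dx":0,"dy":-0.163,"dz":0.094,"hand":-1},{"wx":-65,"wy":0,"wz":0,"dx":0,"dy":-0.163,"dz":0.094,"hand":-1}]'
python3 -c "
from h import *
p,Q=lid()
show([(.48,-.03,.147),(.48,-.006,.147)],45)"
```

```text
time: 10.52
tool_pos: [0.4777, -0.0567, 0.1375]
tool_rot: [-0.014, -0.019, 0.922, 0.387]
contact_force: [-0.8, 0.7, -0.2]
gripper_width: -0.002
lid angle scene 1 [1.169 1.169 1.169]
turn deg [ 0.44 -0.24 -0.29] pos [ 0.4794 -0.057   0.141 ] F [-0.27  0.59  0.23] t 10.5667 q [-0.62  0.06  1.92  0.6   1.7  -2.32] -0.0018239562982051726
(0.48, -0.03, 0.147) [-0.0018  0.0232  0.015 ]
(0.48, -0.006, 0.147) [-0.003   0.04    0.0321]
```

```bash
python3 -m pendant '[{"wx":0,"wy":0,"wz":0,"dx":0,"dy":0.02,"dz":0.012,"hand":-1},{"wx":0,"wy":0,"wz":0,"dx":0,"dy":0.04,"dz":0.032,"hand":-1},{"wx":0,"wy":0,"wz":0,"dx":0,"dy":0.04,"dz":0.032,"hand":-1}]'
python3 -c "
from h import *
import cv2
q,Q=lid('top'); p,d=cams.grab_frame('scene'); 
cv2.imwrite('pics/4.png',np.hstack([cv2.resize(p[100:300,120:320,::-1],(400,400)),cv2.resize(q[150:300,200:350,::-1],(400,400))]))
show([],45)"
```

```text
time: 10.82
tool_pos: [0.4796, -0.0048, 0.1528]
tool_rot: [-0.008, -0.025, 0.923, 0.384]
contact_force: [-0.0, 0.3, -0.1]
gripper_width: -0.005
lid angle top 222 [1.156 1.181 1.219]
turn deg [0.03 0.12 0.26] pos [ 0.4801 -0.007   0.1523] F [ 0.8  -1.02  0.57] t 10.9167 q [-0.54 -0.02  1.96  0.64  1.67 -2.25] -0.003870964533653297
```

View pics/4.png

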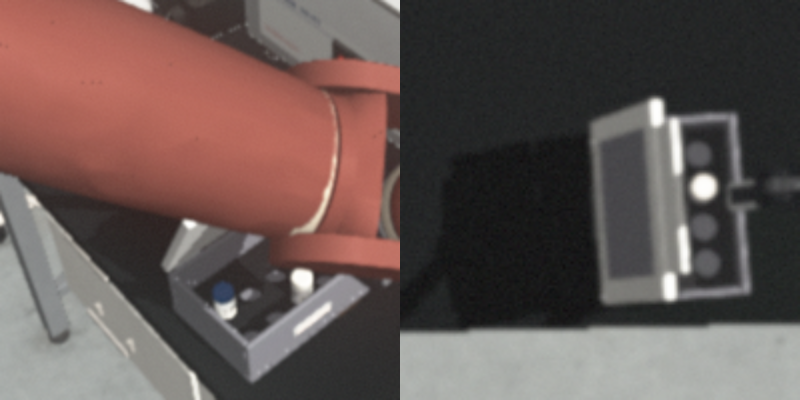

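The right half shows the lid past upright at about 1.15 rad, with its edge near col 680 and the finger tip at (740,190) in front of it. Holding to let it land.

```bash
python3 -m pendant '[{"wx":0,"wy":0,"wz":0,"dx":0,"dy":0,"dz":0,"hand":-1},{"wx":0,"wy":0,"wz":0,"dx":0,"dy":0,"dz":0,"hand":-1},{"wx":0,"wy":0,"wz":0,"dx":0,"dy":0,"dz":0,"hand":-1},{"wx":0,"wy":0,"wz":0,"dx":0,"dy":0,"dz":0,"hand":-1},{"wx":0,"wy":0,"wz":0,"dx":0,"dy":0,"dz":0,"hand":-1},{"wx":0,"wy":0,"wz":0,"dx":0,"dy":0,"dz":0,"hand":-1},{"wx":0,"wy":0,"wz":0,"dx":0,"dy":0,"dz":0,"hand":-1},{"wx":0,"wy":0,"wz":0,"dx":0,"dy":0,"dz":0,"hand":-1},{"wx":0,"wy":0,"wz":0,"dx":0,"dy":0,"dz":0,"hand":-1},{"wx":0,"wy":0,"wz":0,"dx":0,"dy":0,"dz":0,"hand":-1}]'
python3 -c "
from h import *
q,Q=lid('top');show([],45)"
```

```text
time: 11.75
tool_pos: [0.4793, -0.0075, 0.15]
tool_rot: [-0.008, -0.022, 0.923, 0.384]
contact_force: [-0.6, 0.8, -0.4]
gripper_width: 0.004
lid angle top 133 [0.841 0.88  0.914]
turn deg [0.18 0.1  0.02] pos [ 0.4794 -0.0075  0.15  ] F [ 0.15 -0.25  0.37] t 11.8 q [-0.54 -0.01  1.97  0.64  1.67 -2.25] 0.002799707649240475
```

```bash
python3 -m pendant '[{"wx":0,"wy":0,"wz":0,"dx":0,"dy":0,"dz":0,"hand":-1},{"wx":0,"wy":0,"wz":0,"dx":0,"dy":0,"dz":0,"hand":-1},{"wx":0,"wy":0,"wz":0,"dx":0,"dy":0,"dz":0,"hand":-1},{"wx":0,"wy":0,"wz":0,"dx":0,"dy":0,"dz":0,"hand":-1}]'
python3 -c "
from h import *
q,Q=lid('top');show([],45)
m=(Q[:,:,2]>.07)&(Q[:,:,2]<.2)&(abs(Q[:,:,0]-.42)<.03)&(Q[:,:,1]<.1)&(Q[:,:,1]>-.08); P=Q[m]
print(len(P),np.polyfit(P[:,1],P[:,2],1),P.max(0),P.min(0))"
```

```text
time: 12.13
tool_pos: [0.4793, -0.0075, 0.1499]
tool_rot: [-0.008, -0.022, 0.923, 0.384]
contact_force: [0.9, -0.1, -1.1]
gripper_width: 0.0
lid angle top 121 [0.814 0.847 0.88 ]
turn deg [0.17 0.1  0.02] pos [ 0.4793 -0.0075  0.1499] F [ 0.85 -0.43 -1.37] t 12.1833 q [-0.54 -0.01  1.97  0.64  1.67 -2.25] -0.003063923815494868
1081 [-0.94883613  0.16776963] [0.44997481 0.09998726 0.17169825] [ 0.39674078 -0.00531494  0.07056207]
```

```bash
cat >> h.py <<'E'
def lidtop():
    p,d=cams.grab_frame("top"); Q=cloud("top",d)
    m=(Q[:,:,2]>.067)&(Q[:,:,2]<.2)&(abs(Q[:,:,0]-.42)<.03)&(Q[:,:,1]<.1)&(Q[:,:,1]>-.08); P=Q[m]
    print("lid fit",len(P),np.arctan(-np.polyfit(P[:,1],P[:,2],1)[0]).round(3) if len(P)>50 else None, "top of lid z",P[:,2].max().round(3) if len(P) else None,"ymin",P[:,1].min().round(3) if len(P) else None); return p,Q
E
python3 -m pendant '[{"wx":0,"wy":0,"wz":0,"dx":0,"dy":0,"dz":0,"hand":-1},{"wx":0,"wy":0,"wz":0,"dx":0,"dy":0,"dz":0,"hand":-1},{"wx":0,"wy":0,"wz":0,"dx":0,"dy":0,"dz":0,"hand":-1},{"wx":0,"wy":0,"wz":0,"dx":0,"dy":0,"dz":0,"hand":-1}]'
python3 -c "
from h import *
import cv2
q,Q=lidtop();show([],45)
cv2.imwrite('pics/t5.png',cv2.resize(q[160:290,230:400,::-1],None,fx=4,fy=4,interpolation=2))
for th in (.76,.6,.5,.4,.3,.2,.1,.05,0):
  print(th,np.round([.098-.147*np.cos(th)-.0075-(.098-.147*np.cos(.76))+.0075, .147*np.sin(th)-.147*np.sin(.76)],4))"
```

```text
time: 12.52
tool_pos: [0.4793, -0.0075, 0.15]
tool_rot: [-0.008, -0.022, 0.923, 0.384]
contact_force: [-0.5, -0.5, 0.0]
gripper_width: 0.004
lid fit 1084 0.763 top of lid z 0.171 ymin -0.005
turn deg [0.17 0.1  0.02] pos [ 0.4793 -0.0074  0.15  ] F [ 0.58 -1.33 -1.  ] t 12.5667 q [-0.54 -0.01  1.97  0.64  1.67 -2.25] 0.0019810512426277384
0.76 [0. 0.]
0.6 [-0.0148 -0.0183]
0.5 [-0.0225 -0.0308]
0.4 [-0.0288 -0.044 ]
0.3 [-0.0339 -0.0578]
0.2 [-0.0375 -0.0721]
0.1 [-0.0397 -0.0866]
0.05 [-0.0403 -0.0939]
0 [-0.0404 -0.1013]
```

View pics/t5.png

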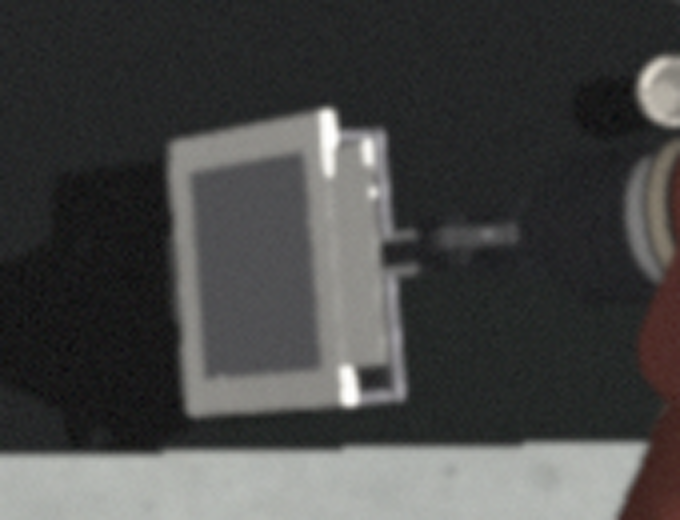

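The lid rests still at 0.76 rad with its lip on the finger (lip edge near col 385, row 250), about 9 mm from the tip. Easing it down along the lip's arc.

```bash
python3 -m pendant '[{"wx":0,"wy":0,"wz":0,"dx":0,"dy":-0.003,"dz":0,"hand":-1},{"wx":0,"wy":0,"wz":0,"dx":0,"dy":-0.006,"dz":0,"hand":-1},{"wx":0,"wy":0,"wz":0,"dx":0,"dy":-0.009,"dz":0.0005,"hand":-1},{"wx":0,"wy":0,"wz":0,"dx":0,"dy":-0.012,"dz":0.001,"hand":-1},{"wx":0,"wy":0,"wz":0,"dx":0,"dy":-0.015,"dz":0.001,"hand":-1},{"wx":0,"wy":0,"wz":0,"dx":0,"dy":-0.018,"dz":0.0015,"hand":-1},{"wx":0,"wy":0,"wz":0,"dx":0,"dy":-0.0205,"dz":0.002,"hand":-1},{"wx":0,"wy":0,"wz":0,"dx":0,"dy":-0.0235,"dz":0.0025,"hand":-1},{"wx":0,"wy":0,"wz":0,"dx":0,"dy":-0.0265,"dz":0.003,"hand":-1},{"wx":0,"wy":0,"wz":0,"dx":0,"dy":-0.029,"dz":0.0035,"hand":-1},{"wx":0,"wy":0,"wz":0,"dx":0,"dy":-0.032,"dz":0.0045,"hand":-1},{"wx":0,"wy":0,"wz":0,"dx":0,"dy":-0.035,"dz":0.005,"hand":-1},{"wx":0,"wy":0,"wz":0,"dx":0,"dy":-0.0375,"dz":0.006,"hand":-1},{"wx":0,"wy":0,"wz":0,"dx":0,"dy":-0.0405,"dz":0.007,"hand":-1},{"wx":0,"wy":0,"wz":0,"dx":0,"dy":-0.043,"dz":0.0075,"hand":-1},{"wx":0,"wy":0,"wz":0,"dx":0,"dy":-0.046,"dz":0.0085,"hand":-1},{"wx":0,"wy":0,"wz":0,"dx":0,"dy":-0.049,"dz":0.0095,"hand":-1},{"wx":0,"wy":0,"wz":0,"dx":0,"dy":-0.0515,"dz":0.0105,"hand":-1},{"wx":0,"wy":0,"wz":0,"dx":0,"dy":-0.0515,"dz":0.0105,"hand":-1}]'
python3 -c "
from h import *
lidtop()
def e(t): return np.array([.098-.147*np.cos(t),.06+.147*np.sin(t)])
show([(.48,*(e(t)+[.001,-.0113])) for t in (.4,.35,.3,.25,.2,.15,.1,.05,0)],45)"
```

```text
time: 14.15
tool_pos: [0.4809, -0.0368, 0.1055]
tool_rot: [-0.008, -0.022, 0.923, 0.384]
contact_force: [0.7, -4.5, 0.7]
gripper_width: 0.003
lid fit 1297 0.409 top of lid z 0.13 ymin -0.036
turn deg [ 0.14  0.12 -0.  ] pos [ 0.4809 -0.0367  0.1058] F [ 1.52 -3.62  0.54] t 14.2 q [-0.58  0.09  1.95  0.61  1.63 -2.34] 0.0012736529083241424
(0.48, np.float64(-0.036395966118424106), np.float64(0.10594449631937161)) [0.0008 0.0003 0.0001]
(0.48, np.float64(-0.0390877887885647), np.float64(0.09910597769595134)) [ 0.001  -0.0064  0.003 ]
(0.48, np.float64(-0.041434463901464075), np.float64(0.09214147037921691)) [ 0.0011 -0.013   0.0063]
(0.48, np.float64(-0.04343012599146476), np.float64(0.08506838201041486)) [ 0.0012 -0.0194  0.0098]
(0.48, np.float64(-0.045069786942662504), np.float64(0.07790439162687399)) [ 0.0013 -0.0256  0.0137]
(0.48, np.float64(-0.04634934845659819), np.float64(0.07066740547361908)) [ 0.0014 -0.0317  0.0179]
(0.48, np.float64(-0.047265612295869786), np.float64(0.06337551224708374)) [ 0.0014 -0.0375  0.0224]
(0.48, np.float64(-0.04781628827806003), np.float64(0.056046937882789714)) [ 0.0014 -0.0431  0.0272]
(0.48, np.float64(-0.04799999999999999), np.float64(0.0487)) [ 0.0015 -0.0484  0.0323]
```

```bash
python3 -m pendant '[{"wx":0,"wy":0,"wz":0,"dx":0,"dy":-0.0015,"dz":0.0005,"hand":-1},{"wx":0,"wy":0,"wz":0,"dx":0,"dy":-0.003,"dz":0.0015,"hand":-1},{"wx":0,"wy":0,"wz":0,"dx":0,"dy":-0.005,"dz":0.002,"hand":-1},{"wx":0,"wy":0,"wz":0,"dx":0,"dy":-0.0065,"dz":0.003,"hand":-1},{"wx":0,"wy":0,"wz":0,"dx":0,"dy":-0.008,"dz":0.004,"hand":-1},{"wx":0,"wy":0,"wz":0,"dx":0,"dy":-0.01,"dz":0.0045,"hand":-1},{"wx":0,"wy":0,"wz":0,"dx":0,"dy":-0.0115,"dz":0.0055,"hand":-1},{"wx":0,"wy":0,"wz":0,"dx":0,"dy":-0.013,"dz":0.0065,"hand":-1},{"wx":0,"wy":0,"wz":0,"dx":0,"dy":-0.0145,"dz":0.007,"hand":-1},{"wx":0,"wy":0,"wz":0,"dx":0,"dy":-0.016,"dz":0.008,"hand":-1},{"wx":0,"wy":0,"wz":0,"dx":0,"dy":-0.018,"dz":0.009,"hand":-1},{"wx":0,"wy":0,"wz":0,"dx":0,"dy":-0.0195,"dz":0.01,"hand":-1},{"wx":0,"wy":0,"wz":0,"dx":0,"dy":-0.021,"dz":0.011,"hand":-1},{"wx":0,"wy":0,"wz":0,"dx":0,"dy":-0.0225,"dz":0.012,"hand":-1},{"wx":0,"wy":0,"wz":0,"dx":0,"dy":-0.024,"dz":0.013,"hand":-1},{"wx":0,"wy":0,"wz":0,"dx":0,"dy":-0.0255,"dz":0.0135,"hand":-1},{"wx":0,"wy":0,"wz":0,"dx":0,"dy":-0.0255,"dz":0.0135,"hand":-1}]'
python3 -c "
from h import *
lidtop()
def e(t): return np.array([.098-.147*np.cos(t),.06+.147*np.sin(t)])
show([(.481,*(e(t)+[.001,-.0113])) for t in (.2,.15,.1,.05,0)],45)"
```

```text
time: 15.62
tool_pos: [0.4815, -0.0461, 0.0781]
tool_rot: [-0.008, -0.022, 0.924, 0.383]
contact_force: [-1.0, -9.7, 0.4]
gripper_width: 0.002
lid fit 1313 0.212 top of lid z 0.103 ymin -0.046
turn deg [-0.01  0.14  0.01] pos [ 0.4815 -0.0461  0.0782] F [-0.5  -9.99  0.33] t 15.6667 q [-0.6   0.14  1.95  0.6   1.59 -2.37] -0.0021914077041962844
(0.481, np.float64(-0.045069786942662504), np.float64(0.07790439162687399)) [0.0004 0.0005 0.0009]
(0.481, np.float64(-0.04634934845659819), np.float64(0.07066740547361908)) [ 0.0005 -0.0055  0.0052]
(0.481, np.float64(-0.047265612295869786), np.float64(0.06337551224708374)) [ 0.0005 -0.0113  0.0097]
(0.481, np.float64(-0.04781628827806003), np.float64(0.056046937882789714)) [ 0.0006 -0.0169  0.0145]
(0.481, np.float64(-0.04799999999999999), np.float64(0.0487)) [ 0.0006 -0.0222  0.0195]
```

```bash
python3 -m pendant '[{"wx":0,"wy":0,"wz":0,"dx":0,"dy":-0.001,"dz":-0.0005,"hand":-1},{"wx":0,"wy":0,"wz":0,"dx":0,"dy":-0.002,"dz":-0.001,"hand":-1},{"wx":0,"wy":0,"wz":0,"dx":0,"dy":-0.003,"dz":-0.0014,"hand":-1},{"wx":0,"wy":0,"wz":0,"dx":0,"dy":-0.004,"dz":-0.001,"hand":-1},{"wx":0,"wy":0,"wz":0,"dx":0,"dy":-0.0052,"dz":-0.0003,"hand":-1},{"wx":0,"wy":0,"wz":0,"dx":0,"dy":-0.0064,"dz":0.0005,"hand":-1},{"wx":0,"wy":0,"wz":0,"dx":0,"dy":-0.0076,"dz":0.0013,"hand":-1},{"wx":0,"wy":0,"wz":0,"dx":0,"dy":-0.0088,"dz":0.0022,"hand":-1},{"wx":0,"wy":0,"wz":0,"dx":0,"dy":-0.01,"dz":0.003,"hand":-1},{"wx":0,"wy":0,"wz":0,"dx":0,"dy":-0.0112,"dz":0.0038,"hand":-1},{"wx":0,"wy":0,"wz":0,"dx":0,"dy":-0.0124,"dz":0.0047,"hand":-1},{"wx":0,"wy":0,"wz":0,"dx":0,"dy":-0.0124,"dz":0.0047,"hand":-1}]'
python3 -c "
from h import *
lidtop()
def e(t): return np.array([.098-.147*np.cos(t),.06+.147*np.sin(t)])
show([(.481,*(e(t)+[-.003,-.0113])) for t in (.1,.05,0)],45)"
```

```text
time: 16.67
tool_pos: [0.4814, -0.0501, 0.066]
tool_rot: [-0.008, -0.022, 0.923, 0.384]
contact_force: [-0.0, -0.9, -1.5]
gripper_width: -0.001
lid fit 1314 0.115 top of lid z 0.09 ymin -0.049
turn deg [0.18 0.1  0.01] pos [ 0.4815 -0.0501  0.0662] F [-0.25 -0.46 -1.68] t 16.7167 q [-0.6   0.17  1.94  0.6   1.58 -2.39] -0.002933472520085163
(0.481, np.float64(-0.05126561229586979), np.float64(0.06337551224708374)) [ 0.0005 -0.0028  0.0012]
(0.481, np.float64(-0.051816288278060035), np.float64(0.056046937882789714)) [ 0.0005 -0.0084  0.006 ]
(0.481, np.float64(-0.05199999999999999), np.float64(0.0487)) [ 0.0006 -0.0137  0.011 ]
```

```bash
python3 -m pendant '[{"wx":0,"wy":0,"wz":0,"dx":0,"dy":-0.0008,"dz":0.0008,"hand":-1},{"wx":0,"wy":0,"wz":0,"dx":0,"dy":-0.0016,"dz":0.0016,"hand":-1},{"wx":0,"wy":0,"wz":0,"dx":0,"dy":-0.0024,"dz":0.0024,"hand":-1},{"wx":0,"wy":0,"wz":0,"dx":0,"dy":-0.0032,"dz":0.0032,"hand":-1},{"wx":0,"wy":0,"wz":0,"dx":0,"dy":-0.004,"dz":0.004,"hand":-1},{"wx":0,"wy":0,"wz":0,"dx":0,"dy":-0.0048,"dz":0.0048,"hand":-1},{"wx":0,"wy":0,"wz":0,"dx":0,"dy":-0.0056,"dz":0.0056,"hand":-1},{"wx":0,"wy":0,"wz":0,"dx":0,"dy":-0.0064,"dz":0.0064,"hand":-1},{"wx":0,"wy":0,"wz":0,"dx":0,"dy":-0.0072,"dz":0.0072,"hand":-1},{"wx":0,"wy":0,"wz":0,"dx":0,"dy":-0.008,"dz":0.008,"hand":-1},{"wx":0,"wy":0,"wz":0,"dx":0,"dy":-0.0088,"dz":0.0088,"hand":-1},{"wx":0,"wy":0,"wz":0,"dx":0,"dy":-0.0096,"dz":0.0096,"hand":-1},{"wx":0,"wy":0,"wz":0,"dx":0,"dy":-0.0104,"dz":0.0104,"hand":-1},{"wx":0,"wy":0,"wz":0,"dx":0,"dy":-0.0112,"dz":0.0112,"hand":-1},{"wx":0,"wy":0,"wz":0,"dx":0,"dy":-0.012,"dz":0.012,"hand":-1},{"wx":0,"wy":0,"wz":0,"dx":0,"dy":-0.0128,"dz":0.0128,"hand":-1},{"wx":0,"wy":0,"wz":0,"dx":0,"dy":-0.0136,"dz":0.0136,"hand":-1},{"wx":0,"wy":0,"wz":0,"dx":0,"dy":-0.0144,"dz":0.0144,"hand":-1}]'
python3 -c "
from h import *
lidtop()
show([],45)"
```

```text
time: 18.22
tool_pos: [0.4818, -0.0511, 0.046]
tool_rot: [-0.008, -0.022, 0.923, 0.383]
contact_force: [-1.4, -7.3, 1.1]
gripper_width: -0.002
lid fit 1080 -0.004 top of lid z 0.077 ymin -0.049
turn deg [0.07 0.14 0.03] pos [ 0.4818 -0.0511  0.046 ] F [-2.27 -7.57 -0.27] t 18.2667 q [-0.6   0.2   1.94  0.6   1.55 -2.41] -0.003925207282848273
```

```bash
python3 -m pendant '[{"wx":0,"wy":0,"wz":0,"dx":0,"dy":-0.001,"dz":-0.0005,"hand":-1},{"wx":0,"wy":0,"wz":0,"dx":0,"dy":-0.002,"dz":-0.001,"hand":-1},{"wx":0,"wy":0,"wz":0,"dx":0,"dy":-0.0035,"dz":-0.0015,"hand":-1},{"wx":0,"wy":0,"wz":0,"dx":0,"dy":-0.005,"dz":-0.002,"hand":-1},{"wx":0,"wy":0,"wz":0,"dx":0,"dy":-0.007,"dz":-0.003,"hand":-1},{"wx":0,"wy":0,"wz":0,"dx":0,"dy":-0.009,"dz":-0.005,"hand":-1},{"wx":0,"wy":0,"wz":0,"dx":0,"dy":-0.012,"dz":-0.008,"hand":-1},{"wx":0,"wy":0,"wz":0,"dx":0,"dy":-0.02,"dz":-0.016,"hand":-1},{"wx":0,"wy":0,"wz":0,"dx":0,"dy":-0.032,"dz":-0.03,"hand":-1},{"wx":0,"wy":0,"wz":0,"dx":0,"dy":-0.042,"dz":-0.045,"hand":-1},{"wx":0,"wy":0,"wz":0,"dx":0,"dy":-0.042,"dz":-0.07,"hand":-1},{"wx":0,"wy":0,"wz":0,"dx":0,"dy":-0.042,"dz":-0.09,"hand":-1},{"wx":0,"wy":0,"wz":0,"dx":0,"dy":-0.042,"dz":-0.09,"hand":-1},{"wx":0,"wy":0,"wz":0,"dx":0,"dy":-0.042,"dz":-0.09,"hand":-1}]'
python3 -c "
from h import *
import cv2
q,Q=lidtop(); show([],45)
L=Q[(abs(Q[:,:,0]-.474)<.07)&(abs(Q[:,:,1]-.035)<.13)&(Q[:,:,2]>.05)&(Q[:,:,2]<.1)]
print(np.linalg.lstsq(np.c_[L[:,:2],np.ones(len(L))],L[:,2],rcond=None)[0])
S=L[(L[:,1]<-.028)]; print('lip z',np.median(S[:,2]),len(S))
from plant import finder
for t in('crucible_1','tape_clear','weight_200','petri_dish_1'): print(t,[np.round(r['position'],3) for r in finder.look_for('top',t)][:1])
cv2.imwrite('pics/t6.png',cv2.resize(q[130:300,130:430,::-1],None,fx=2.5,fy=2.5,interpolation=2))"
```

```text
time: 19.43
tool_pos: [0.4867, -0.1451, 0.0804]
tool_rot: [-0.007, -0.022, 0.923, 0.383]
contact_force: [0.4, -0.5, 0.2]
gripper_width: -0.001
lid fit 1100 -0.002 top of lid z 0.078 ymin -0.048
turn deg [ 0.17  0.14 -0.01] pos [ 0.4858 -0.1438  0.0794] F [ 0.41 -0.12 -0.81] t 19.4833 q [-0.73  0.25  1.82  0.54  1.67 -2.46] 0.0005893576588886292
[-0.0017588   0.0131304   0.06960371]
lip z 0.06523079896657002 428
crucible_1 [array([ 0.595, -0.206,  0.018])]
tape_clear [array([ 0.466, -0.214,  0.016])]
weight_200 [array([0.441, 0.35 , 0.031])]
petri_dish_1 [array([0.479, 0.027, 0.074])]
```

View pics/t6.png

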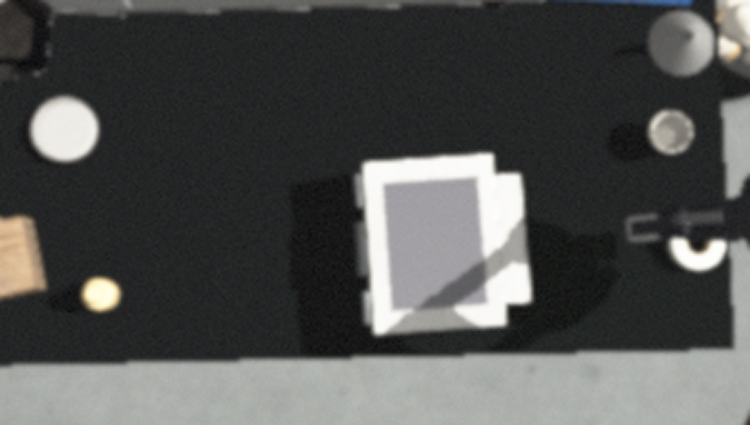

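The lid lies flat and shut (lip top at about 65 mm, 66 expected), and the finger, around (640,228), is well clear of it. The tape, crucible, weight and dish are in place. Handing in.

```bash
python3 -m pendant '[{"wx":0,"wy":0,"wz":0,"dx":0,"dy":0,"dz":0,"hand":-1},{"wx":0,"wy":0,"wz":0,"dx":0,"dy":0,"dz":0,"hand":-1},{"wx":0,"wy":0,"wz":0,"dx":0,"dy":0,"dz":0,"hand":-1}]'
python3 -c "
from plant import job; print(job.job_done())"
```

```text
time: 19.93
tool_pos: [0.4857, -0.1429, 0.0794]
tool_rot: [-0.009, -0.022, 0.923, 0.384]
contact_force: [0.5, -0.0, -0.4]
gripper_width: -0.001
the job is handed in; nothing more can be done
None
```

The lid is shut and the job is handed in at 19.9 s; `job_done` gives no verdict. I tipped the lid past upright with the closed fingertips and caught it under its lip on the back of a finger. It rested there at about 0.76 rad, and I then eased it down along the lip's arc and drew the finger away.

**Last checks:**
- **Lid:** the depth fit gives an angle of about 0.00 rad, and the lip's top is at 65 mm (66 mm expected).
- **Robot:** it is clear of everything, with a wrist force under 1 N.
- **Crucible and weight:** both were found within a few mm of where they started.
- **Tape:** it read about 13 mm off, but the hand partly hid it in that picture. The hand passed well above it.
- **Petri dish:** in the final check the network mistook the lid for the dish. The picture shows the dish where it was.
- **Vials:** they are under the shut lid, so I couldn't check them at the end. Nothing reached into the case.

**What went wrong or stayed uncertain:**
- **First pushes:** with the tool at 45° and then 15°, the fingers jammed on the lip's end and the force rose to about 30 N and 18 N, still under the 35 N limit. I backed off and pushed with the tip instead. That first read about 9 N, which went away when I followed the lid's arc.
- **Resting force:** the force of the lid on the finger was within the sensor's noise of about 1 N. That it had come to rest shows only from its angle not changing between pictures.
- **Easing down:** the sideways force rose to about 10 N at most.

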